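Put the guard cap on the apple coring stand

TASK

Make the apple coring stand safe: turn its black wing knob a quarter turn anticlockwise to free the forked apple rest, slide the rest all the way back from the cutter to its stop, then press the white guard cap straight down over the cutter until it clicks past the spring balls and sits fully home on the black seat. Do not let go after the click: finish while still holding the cap and pressing it firmly down, with the rest still back, and leave the other things on the bench alone.

Things in the scene. Friction and masses are not known exactly. Their poses are not given: they have to be found in the camera images.
- stand: the coring stand, fixed to the bench: stainless base plate 270 x 130 x 12 mm, upright, turned about z by up to 0.4 rad. Origin: centre of its underside, on the bench; its x runs along the rails from the cutter (85 mm towards -x) to the stop at the +x end, z up. Two aluminium rails 30 mm high above the bench; stop block 38 mm high
- cutter_seat (a point): cutter's axis at the top of the black seat, 16 mm above the bench: the cap's underside rests here when home. Axes as the stand's. Above it: hub 28 mm diameter to 32 mm above the bench, cone to 38, tube 22 mm diameter to 58. Four spring balls stand 3.7 mm out of the hub, 25 mm above the bench: the cap's rim meets them 13 mm above the seat; pushed past with 9 to 16 N, the force then drops (click)
- seat: the black disc of 50 mm diameter, 4 mm thick, round the cutter's foot; origin: centre of its underside, 12 mm above the bench. The pressing force is judged between the cap and this disc
- rest (a joint): travel of the forked apple rest (white plastic) on the rails, m: 0 = forward, its prongs round the cutter so that the cap cannot go down; 0.085 = back at its stop. Starts 0 to 0.02. Prongs 14 mm wide, 38 mm apart, tops 42 mm above the bench, reaching 110 mm ahead of the knob's axis; block 50 x 66 mm, top 50 mm above the bench. Slides with about 3 N once unclamped; clamped, it holds over 20 N
- rest_top (a point): centre of the top of the rest's carriage block (50 mm above the bench), on the knob's axis; axes as the stand's; moves with the rest
- knob (a joint): angle of the clamp knob on the carriage, rad: 0 = clamped, wing bar square across the rails (along the stand's y); grows anticlockwise seen from above; 1.57 = fully free, bar along the rails. Starts 0 to 0.1. Stiff (about 0.5 N m) over the first 0.35 rad, then lighter, and it stays where it is left; free from about 0.4 rad
- knob_grip (a point): on the knob's axis, 68 mm above the bench, the height to grip; turns and moves with the knob. The black wing is a bar 40 mm long (its y), 12 mm thick (its x), from 54 to 80 mm above the bench. The rest can be slid by holding the wing
- cap: the guard cap: white plastic cup, finely ribbed, 42 mm diameter, 52 mm high, closed top, 40 g, standing mouth down on the bench. Origin: centre of its open underside; z up. Mouth 31 mm diameter (lip 5 mm high), 37 mm inside above the lip, 47 mm deep. Round: any yaw fits
- apple_a: bystander: green apple, 74 mm diameter, 66 mm high; origin: centre of its underside
- apple_b: bystander: green apple, 74 mm diameter, 66 mm high; origin: centre of its underside
- spice_jar: bystander: brown spice jar with an orange lid, 68 mm diameter, 130 mm high; origin: centre of its underside
- ramekin: bystander: white open ceramic cup, 76 mm diameter, 45 mm high; origin: centre of its underside
- spoon: bystander: steel spoon lying flat near the bench's far side; origin: on its underside
- tub_lid: bystander: white flat lid, 100 mm diameter, 8 mm thick, lying flat on the bench left of the stand; origin: centre of its underside
Things that resemble listed ones, but are neither listed nor needed, are in the scene too. Several things have the shape of the cap; the one meant has the colours described above.

How it is judged (in metres and radians):
On the way, in this order (a step that is already met when the one before it is completed fails the run):
1. the clamp knob is turned at least 1.2 rad anticlockwise (free) (value of joint knob above 1.2 rad), for 0.1 s.
2. the forked rest is slid back to within 10 mm of its stop (value of joint rest above 0.075 m), for 0.1 s.
3. the cap has clicked past the spring balls and is within 2.5 mm of its seat, upright (z of cap in the frame of cutter_seat below 0.0025 m and horizontal distance between cap and cutter_seat below 0.004 m and angle between cap's own z axis and vertical below 0.08 rad), for 0.1 s.
At the end, for the whole second after the job is handed in: Cap upright (0.08 rad) over the cutter (within 4 mm of its axis), its underside less than 2.5 mm above the seat; the rest within 10 mm of its back stop; the fingers still on the cap and pressing it onto the seat with more than 4 N, at the end and through the second after it (all of step 3 and value of joint rest above 0.075 m and contact force between cap and seat above 4 N and contact force between the fingers and cap above 2 N); the arm keeps its last pose, push and grip.
It fails at once if a bystander (apple, jar, ramekin, spoon, tub lid) is moved by more than 30 mm (distance of any of apple_a, apple_b, spice_jar, ramekin, spoon, tub_lid from where it was at the start of the episode above 0.03 m).
It also fails if it takes over 54 s, if anything falls off the work surface, if the arm or the gripper's body presses on something with over 40 N, if the wrist force passes 120 N, or if a joint passes its speed limit or range.

ROBOT

A 7-joint arm with a two-finger parallel gripper is mounted at the origin on the work surface. World frame = base frame: x ahead of the robot, y to its left, z up, the work surface at z = 0. Lengths are in mm, angles in rad, forces in N, time in s.
With the tool pointing down it reaches from about 400 to 900 mm from the base axis. Payload 5.6 kg.
Tool frame: the origin (TCP) lies midway between the tips of the shut fingers; the grasp point (between the pads) lies 19 mm behind it; z points along the fingers, y is the line along which they close (so a half turn about z gives the same grasp; the last joint's range is limited). The gripper opens to 92 mm and grips with 3 to 60 N. Pads are 20 mm wide; open, the fingers measure 128 mm over their backs; the gripper's body (75 mm by 189 mm) begins 69 mm behind the grasp point.
Start: joints at [1.22, 0.468, -0.012, 1.603, 0.006, 1.071, -0.056], TCP at [196.884, -619.472, 214.592] pointing down, gripper open.
Joint ranges: [-2.53, 2.53], [-0.31, 2.02], [-1.57, 1.55], [0.28, 2.44], [-1.29, 4.43], [0.15, 1.84], [-2.92, 2.92]. Speed limits (rad/s): [2.57, 2.57, 3.14, 3.14, 3.14, 3.14, 3.14].

INTERFACE

Orientations are given as a rotation vector (axis times angle).
In Python, from cell import robot, grip, kin, viewer gives the robot as it stands. Calls block until the motion is done:
- robot.movep(position, orientation): joint-space move of the TCP to a pose.
- robot.servo_line(position, feed=150, rotation=None): straight line of the TCP; rotation=None keeps the orientation; feed is the mean speed in mm/s.
- robot.goto_joints(angles): joint-space move.
- grip(opening, newtons=None): opening from 0.0 (shut) to 1.0 (fully open); newtons is the grip in N (None keeps the last); returns when the fingers have stopped.
- robot.hold(seconds).
- kin.ik(position, orientation): joint angles nearest the present ones, or None.
- robot.observe(): the state.
- viewer.read_camera(name): name is "scene" or "top" or "wrist"; returns the picture (384x512x3 uint8, red, green, blue); there is no depth.
- viewer.camera_info(name): a dict with "camera_matrix" (3x3 intrinsics, pixels), "R" (3x3) and "t" (3): a world point X has camera coordinates R X + t. Camera axes: x right, y down, z forward; pixel columns grow to the right and rows downward; lengths in mm; the calibration is good to about 2 mm. A picture is of the moment at which its call begins: read the wrist's pose just before it. camera_info takes no time and is no camera call; for the wrist camera it gives the pose at the moment of the call.
A pose or a line that the arm cannot do raises robot.IKError and nothing moves.
- robot.job_done(): hands the job in; it is judged then, once.
Trained networks look in the newest picture that a camera, given by its name, has taken for a name from the list of things; names that differ only in an ending like _2 or _b are one class to them, and where a whole thing is asked for, a point or a joint stands for the part that bears it (a point fixed in the world has none). Each returns a list of dicts, best first, with "confidence" (0 to 1); they miss things now and then, are a little off and sometimes report something else, mostly with a low value. They report only what shows in the picture. A call takes as long as a camera call. They do not tell look-alikes from the thing itself.
- viewer.silhouettes(name, camera): "mask" (384x512 bool, what is visible of it).
- viewer.pinpoint(name, camera): "at" ([x, y, z] in mm, in the coordinates of the camera as it stood for that picture, good to about 4 mm: a listed point, or the origin of a listed thing).
The state is a dict: "t": time; "joints": joint angles; "joint_velocities": joint speeds; "joint_torque": joint torques, N m; "tcp_pos": TCP position; "tcp_rot": TCP orientation; "contact_force": force on the tool from outside, world axes, zero at the start; "wrist_torque": the same for the moment, N m; "grip_width": opening from 0.0 (shut) to 1.0 (fully open); "grip_force": force on a finger pad.
Only numpy, scipy, OpenCV 4.12 (cv2) and the standard library are available. Lean on these libraries where they do the work, as an engineer would, in place of code of your own. Each camera call takes 0.05 s, during which the arm holds its last target. There are 200 camera calls.

## Working session

There is one attempt and no reset: what is moved stays moved. The work goes in short steps, each a Python script; the robot and the scene stay as the last script left them, time stands still between calls to the robot, and variables do not carry over. Pictures are saved under pics/ and viewed, at most 10 in all, crops included, and the job is handed in when it is done.

```bash
ls; mkdir -p pics
cat > h.py <<'E'
import numpy as np, cv2
from scipy.spatial.transform import Rotation as Ro
from cell import robot, grip, kin, viewer
def snap(cam,fn=None):
    info=viewer.camera_info(cam); im=viewer.read_camera(cam)
    if fn: cv2.imwrite('pics/'+fn,im[:,:,::-1])
    return im,[np.array(info[k]) for k in('camera_matrix','R','t')]
def proj(c,X):
    p=c[0]@(c[1]@np.array(X,float)+c[2]); return p[:2]/p[2]
def ray(c,uv,z):
    d=c[1].T@np.linalg.inv(c[0])@np.array([uv[0],uv[1],1.]); o=-c[1].T@c[2]
    return o+d*(z-o[2])/d[2]
def pin(n,cam,c): return [(round(d['confidence'],2),(c[1].T@(np.array(d['at'])-c[2])).round(1)) for d in viewer.pinpoint(n,cam)]
def down(yaw): # tool z down, tool y axis at angle yaw from world x
    y=np.array([np.cos(yaw),np.sin(yaw),0]); z=np.array([0,0,-1.]); x=np.cross(y,z)
    return Ro.from_matrix(np.c_[x,y,z]).as_rotvec()
E
python3 - <<'E'
from h import *
s=robot.observe(); print(s['t'],s['tcp_pos'],s['tcp_rot'],s['contact_force'])
ims=[]
for cam in('top','scene'):
    im,c=snap(cam,cam+'.png')
    print(cam,'pos',(-c[1].T@c[2]).round())
    for n in('cutter_seat','rest_top','knob_grip','cap','stand','apple_a','spice_jar','ramekin','tub_lid','spoon'):
        for cf,p in pin(n,cam,c): print(n,cf,p,proj(c,p).round())
E
```

```text
pics
0.0 [ 196.6822217  -618.91680409  213.65529379] [-3.10276270e+00 -4.81254811e-01  6.42514533e-04] [-0.80548341  0.36401349  0.01645785]
top pos [ 504.   46. 1161.]
cutter_seat 0.76 [464.4  80.7  16.4] [242. 223.]
rest_top 0.71 [564.6 114.7  51.2] [231. 191.]
knob_grip 0.4 [557.7 116.4  67.7] [230. 193.]
cap 0.72 [445.7 -95.9  -2. ] [297. 230.]
cap 0.53 [ 463.8 -188.5   -1.8] [326. 224.]
cap 0.47 [ 366.  -209.3   -2.2] [333. 255.]
stand 0.68 [545.8 111.9   2.5] [233. 198.]
apple_a 0.89 [514.9 384.6  -4.8] [148. 206.]
apple_a 0.55 [ 606.5 -160.    -3.6] [317. 180.]
apple_a 0.43 [541.3 113.8  -1.7] [232. 199.]
spice_jar 0.78 [ 622.7 -324.4   -1.2] [368. 175.]
spice_jar 0.54 [ 465.1 -189.4   -2. ] [327. 224.]
ramekin 0.88 [ 4.544e+02 -3.295e+02  1.000e-01] [371. 228.]
tub_lid 0.71 [698.6 373.6  -6. ] [153. 150.]
spoon 0.76 [ 796.1 -133.6    1.3] [309. 121.]
spoon 0.33 [561.2 115.1  50.5] [231. 192.]
scene pos [1238. -127.  743.]
cutter_seat 0.64 [462.4  82.6  17.6] [278. 168.]
rest_top 0.88 [556.5 110.1  54.6] [298. 181.]
rest_top 0.62 [461.5  84.2  10.3] [278. 170.]
knob_grip 0.44 [558.6 116.2  72.2] [301. 176.]
cap 0.84 [ 367.2 -206.5   -0.8] [168. 164.]
cap 0.78 [445.9 -96.5  -2. ] [211. 178.]
cap 0.77 [ 462.8 -187.1    1.8] [177. 186.]
stand 0.71 [542.6 114.8  -3.1] [297. 193.]
apple_a 0.76 [ 612.5 -161.2    4.9] [192. 228.]
apple_a 0.63 [514.4 388.7   5.3] [392. 169.]
spice_jar 0.68 [ 623.5 -324.9   -4.2] [121. 245.]
ramekin 0.61 [ 457.7 -331.4   -4.6] [121. 195.]
tub_lid 0.71 [697.3 368.9   1. ] [416. 222.]
tub_lid 0.56 [518.2 385.5   4.2] [391. 171.]
spoon 0.63 [ 796.7 -131.9    5.2] [214. 294.]
```

View pics/top.png

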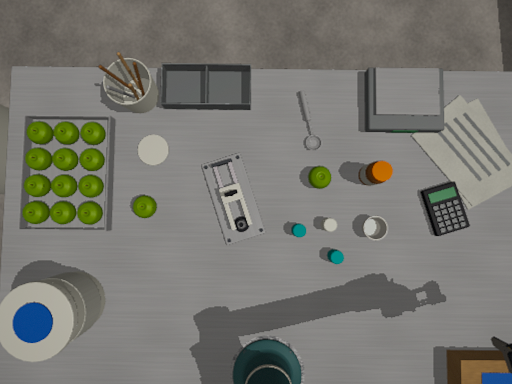

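View pics/scene.png

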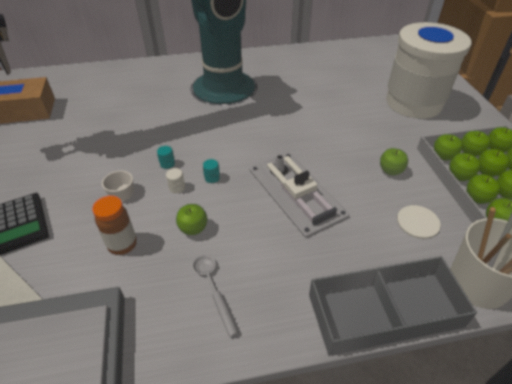

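The top view shows the white cap at (330,224) between teal look-alikes at (299,230) and (336,256). The stand has its cutter at (241,224) and the knob at (231,192). Both views agree with the networks: cap about (463,-188), cutter about (463,82), yaw about 0.35. Next I'll move over the stand for a close look.

Run:
```python
from h import *
c0=np.array([463.,82]);
yaw=0.36
for o in (0,np.pi):
    for dy in (0,0.8,1.7):
        q=kin.ik([556,115,55],down(yaw+o+dy)); print(o,dy,None if q is None else np.round(q,2))
for o in (0,np.pi):
  for p in([463,-188,20],[463,82,80]):
    q=kin.ik(p,down(yaw+np.pi/2+o)); print('cap',o,p,None if q is None else np.round(q,2))
robot.movep([520,105,300],down(yaw))
im,c=snap('wrist','w1.png'); print(robot.observe()['t'],robot.observe()['joints'],'cam',(-c[1].T@c[2]).round())
for n in('cutter_seat','rest_top','knob_grip','stand'):
    for cf,p in pin(n,'wrist',c): print(n,cf,p,proj(c,p).round())
```

```text
0 0 [ 0.22  0.65 -0.63  1.88  0.53  0.78 -0.34]
0 0.8 [ 0.24  0.66 -0.66  1.88  0.56  0.79  0.44]
0 1.7 [ 0.52  0.9  -1.11  1.87  0.96  1.03  1.05]
3.141592653589793 0 [-1.04  0.86  1.11  1.97 -0.96  0.97 -2.23]
3.141592653589793 0.8 [ 0.02  0.58 -0.36  1.9   0.3   0.72 -2.5 ]
3.141592653589793 1.7 [ 0.2   0.64 -0.6   1.89  0.5   0.77 -1.76]
cap 0 [463, -188, 20] [ 1.25  1.12 -1.34  2.03  1.24  1.18  1.27]
cap 0 [463, 82, 80] [ 0.62  0.69 -1.11  2.09  0.81  0.89  0.97]
cap 3.141592653589793 [463, -188, 20] [ 0.51  0.54 -0.23  2.08  0.23  0.55 -1.09]
cap 3.141592653589793 [463, 82, 80] [ 0.33  0.48 -0.69  2.1   0.47  0.72 -1.88]
3.9583 [ 0.51426758  0.33221829 -0.94964006  1.74884119  0.28748999  1.20905009
 -0.1546127 ] cam [496. 172. 469.]
cutter_seat 0.72 [466.4  85.6  16.5] [211. 159.]
rest_top 0.98 [561.9 118.9  46.3] [286. 164.]
knob_grip 0.68 [563.  117.3  67.4] [288. 168.]
knob_grip 0.5 [465.8  85.2  17.2] [211. 159.]
stand 0.97 [549.1 115.    1.9] [273. 158.]
```

View pics/w1.png

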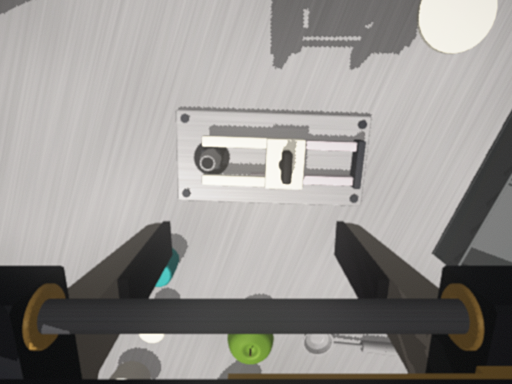

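The wrist view shows the plate corners at about (179,108), (369,113), (362,204) and (181,198), the cutter tube top at (207,162) and the knob at (287,167). I'll compute poses from the pixels.

Run:
```python
from h import *
im,c=snap('wrist')
g=cv2.cvtColor(im,cv2.COLOR_RGB2GRAY)
P=[ray(c,u,12)[:2] for u in((179,108),(369,113),(362,204),(181,198))]
print('plate',np.round(P,1), [round(float(np.linalg.norm(P[i]-P[(i+1)%4])),1) for i in range(4)])
ctr=np.mean(P,0); d=P[1]-P[0]+P[2]-P[3]; yaw=np.arctan2(d[1],d[0]); u=np.array([np.cos(yaw),np.sin(yaw)])
print('ctr',ctr.round(1),'yaw',yaw,'cutter',(ctr-85*u).round(1),'tube top',ray(c,(207.5,162.5),58).round(1))
R=im[140:195,266:306].astype(int).max(2); m=(R<60).astype(np.uint8)
n,l,st,ce=cv2.connectedComponentsWithStats(m); k=1+np.argmax(st[1:,4]); print(st[k],ce[k])
ys,xs=np.where(l==k); r=cv2.minAreaRect(np.c_[xs+266,ys+140].astype(np.float32)); print(r)
print('knob', ray(c,r[0],72).round(1)); b=cv2.boxPoints(r); print([ray(c,p,76)[:2].round(1) for p in b])
cv2.imwrite('pics/w2.png',cv2.resize(im[95:215,165:385][:,:,::-1],None,fx=3.5,fy=3.5,interpolation=cv2.INTER_CUBIC))
for nme in('cutter_seat','rest_top','knob_grip','stand'): print(nme,pin(nme,'wrist',c))
```

```text
plate [[402.4 135.5]
 [647.4 220.7]
 [694.6  99.7]
 [443.2  14.8]] [259.4, 129.9, 265.3, 127.4]
ctr [546.9 117.7] yaw 0.3302970857244895 cutter [466.5  90.1] tube top [466.   87.6  58. ]
[17 13  2  1  2] [17.5 13. ]
((283.5, 153.0), (1.0, 0.0), 180.0)
knob [550.3 134.5  72. ]
[array([550.3, 135.1]), array([550.3, 135.1]), array([549.2, 134.6]), array([549.2, 134.6])]
cutter_seat [(0.77, array([465. ,  83.1,  19.2]))]
rest_top [(0.82, array([560.8, 116.5,  51.4])), (0.15, array([ 616.2, -155.9,   -3.6]))]
knob_grip [(0.95, array([562.4, 118.7,  66.5]))]
stand [(0.63, array([546.7, 116.8,   1. ]))]
```

View pics/w2.png

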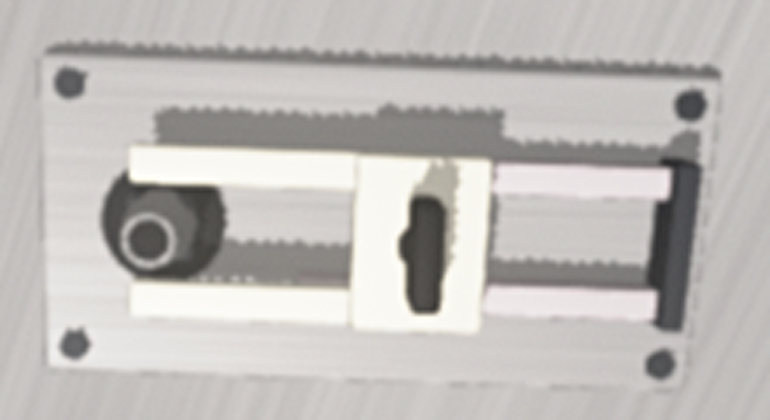

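The crop shows the plate corners at (45,50), (720,72), (685,385) and (48,368), the tube top at (148,241) and the wing bar centred at (427,254). The rest is fully forward, with its prongs around the cutter.

Run:
```python
from h import *
i=viewer.camera_info('wrist'); c=[np.array(i[k]) for k in('camera_matrix','R','t')]
f=lambda p:(np.array(p)+.5)/3.5-.5+np.array([165,95])
P=[ray(c,f(u),12)[:2] for u in((45,50),(720,72),(685,385),(48,368))]
print([round(float(np.linalg.norm(P[i]-P[(i+1)%4])),1) for i in range(4)])
ctr=np.mean(P,0); d=P[1]-P[0]+P[2]-P[3]; yaw=np.arctan2(d[1],d[0]); u=np.array([np.cos(yaw),np.sin(yaw)])
print('ctr',ctr.round(1),'yaw',yaw,'cutter',(ctr-85*u).round(1),'tube',ray(c,f((148,241)),58).round(1))
k=ray(c,f((427,254)),80); print('knob',k.round(1)); v=k[:2]-ctr; print('knob in stand',v@u, v@[-u[1],u[0]])
a,b=ray(c,f((430,195)),80),ray(c,f((425,312)),80); w=a-b; print('bar',w,np.linalg.norm(w),'angle-',np.arctan2(w[1],w[0])-np.pi/2-yaw)
S=[ray(c,f(p),12)[:2] for p in((70,83),(690,105),(660,365),(75,344))]; d=S[1]-S[0]+S[2]-S[3]; print('screws',np.mean(S,0),np.arctan2(d[1],d[0]))
```

```text
[263.7, 128.0, 267.0, 129.0]
ctr [546.1 115.6] yaw 0.331221858030766 cutter [465.7  88. ] tube [465.7  86.4  58. ]
knob [559.2 120.9  80. ]
knob in stand 14.14626555571134 0.6750088913509602
bar [-13.92153584  38.70327141   0.        ] 41.13091753968591 angle- 0.014067409885641036
screws [546.37212228 114.10688706] 0.3249871709570183
```

Run:
```python
from h import *
yaw=0.33; K=np.array([560.,119.7])
robot.movep([*K,130],down(yaw)); grip(0.4)
robot.servo_line([*K,56],feed=100)
print(robot.observe()['contact_force'].round(1))
grip(0,20); s=robot.observe(); print(s['contact_force'].round(1),s['grip_width'],s['grip_force'],s['tcp_pos'].round(1))
grip(0,60); s=robot.observe(); print(s['contact_force'].round(1),s['wrist_torque'].round(2),s['grip_width'],s['grip_force'],s['t'])
for a in (0.4,0.8,1.2,1.62):
    robot.servo_line([*K,56],feed=80,rotation=down(yaw+a)); s=robot.observe()
    print(a,s['contact_force'].round(1),s['wrist_torque'].round(2),round(s['grip_width'],3),s['tcp_pos'].round(1),s['joints'].round(2),s['t'])
```

```text
[ 0.  -0.1  0.3]
[-3.6 -1.8  5.3] 0.12870874550033343 19.990557432174683 [559.5 119.4  56.3]
[-2.7 -2.2  5.2] [-0.44  0.72  0.14] 0.12631792932379687 59.99194800853729 7.6583
0.4 [-2.5 -1.3  5.6] [-0.41  0.49  0.11] 0.129 [559.9 119.3  56.3] [ 0.34  0.73 -0.82  1.86  0.69  0.86 -0.1 ] 8.2083
0.8 [-2.4 -3.   5.5] [-0.57  0.27  0.16] 0.121 [560.2 118.9  56.3] [ 0.39  0.77 -0.9   1.86  0.77  0.9   0.25] 8.7583
1.2 [-1.4 -4.2  5.7] [-0.85  0.21  0.16] 0.123 [560.6 118.1  56.4] [ 0.44  0.81 -0.98  1.86  0.84  0.95  0.6 ] 9.3083
1.62 [-0.6 -6.   5.5] [-1.07  0.08 -0.93] 0.129 [561.  117.3  56.4] [ 0.48  0.86 -1.06  1.85  0.91  1.    0.97] 9.875
```

The knob reached its end stop: moment −0.93 N m, with the wing still flat in the pads. Now I'll slide the rest.

Run:
```python
from h import *
yaw=0.33; u=np.array([np.cos(yaw),np.sin(yaw)])
s=robot.observe(); K=s['tcp_pos'][:2].copy(); rot=down(yaw+1.57)
robot.servo_line([*K,56],feed=60,rotation=rot)
s=robot.observe(); p0=s['tcp_pos'][:2].copy(); print(p0,s['contact_force'].round(1),s['wrist_torque'].round(2))
for d in [20,40,55,60,65,70,75,80,85,90,95]:
    robot.servo_line([*(K+d*u),56],feed=80)
    s=robot.observe(); f=s['contact_force'][:2]@u
    print(d,round((s['tcp_pos'][:2]-p0)@u,1),s['tcp_pos'].round(1),round(f,1),s['contact_force'].round(1),round(s['grip_width'],3))
    if f<-12: break
print(s['t'])
```

```text
[561.07542759 117.21844284] [-3.3 -1.2  5.4] [-0.18  0.47 -0.16]
20 21.6 [581.5 124.1  56.4] 1.4 [ 1.8 -1.   2.5] 0.122
40 40.8 [599.7 130.2  56.4] 2.2 [ 2.5 -0.4  3.8] 0.124
55 55.5 [613.7 134.9  56.4] 2.1 [ 2.7 -1.2  3.9] 0.125
60 59.8 [617.7 136.3  56.4] -0.6 [ 0.2 -2.4  6.1] 0.127
65 64.6 [622.4 137.8  56.4] -0.8 [-0.2 -2.   5.8] 0.125
70 66.2 [623.8 138.3  56.3] -11.6 [-10.1  -6.2  14.9] 0.127
75 66.5 [624.1 138.5  56.2] -25.0 [-22.4 -11.8  23.9] 0.124
12.2667
```

The rest is at its stop after 66.5 mm of travel (force −25 N). I'll release, then check the knob, rest and cutter from above.

Run:
```python
from h import *
yaw=0.328; u=np.array([np.cos(yaw),np.sin(yaw)]); n=np.array([-u[1],u[0]])
s=robot.observe(); K=s['tcp_pos'][:2]
robot.servo_line([*K,56],feed=60); grip(0.4,20); robot.servo_line([*K,150],feed=200)
C=np.array([466,85.3])
robot.movep([*(C+20*u-71*n),170],down(yaw))
im,c=snap('wrist'); print('cam',(-c[1].T@c[2]).round(1),robot.observe()['t'])
for nme in('cutter_seat','rest_top','knob_grip'): print(nme,pin(nme,'wrist',c))
np.savez('w3.npz',im=im,K=c[0],R=c[1],t=c[2]); p=proj(c,[*C,58]); print(p, proj(c,[*C,16]))
cv2.imwrite('pics/w3.png',cv2.resize(im[:,:,::-1],None,fx=1.5,fy=1.5,interpolation=cv2.INTER_CUBIC))
```

```text
cam [485.4  93.3 339.3] 14.8917
cutter_seat [(0.56, array([462.1,  86.5,  18.2])), (0.25, array([5.492e+02, 1.110e+02, 5.000e-01]))]
rest_top [(0.56, array([623.5, 142. ,  48. ]))]
knob_grip [(0.9, array([627.2, 143.2,  65.4]))]
[227.73327742 108.48592957] [230.98599297 108.28050516]
```

View pics/w3.png

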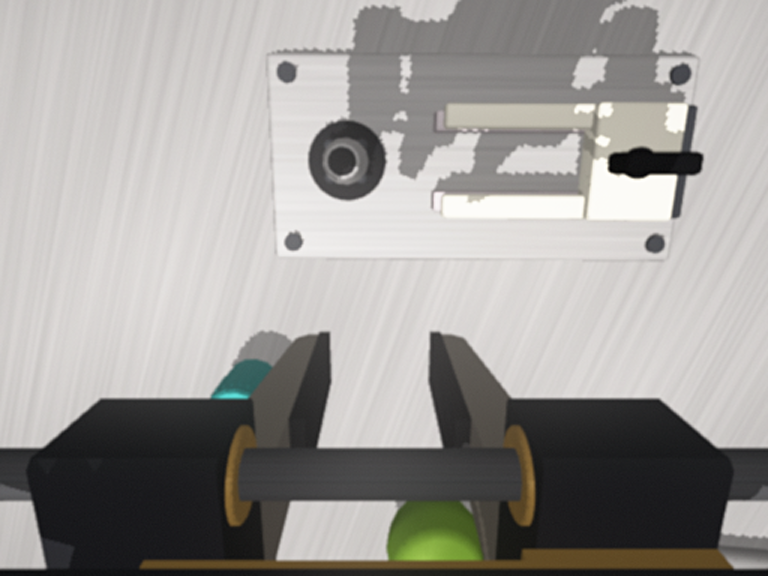

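The rest is back against its stop block and the wing lies along the rails. The tube top is at (342,162) and the seat disc is centred near (347,160) in the 1.5x picture. I'll measure the cap from the same relative camera pose so that any bias cancels.

Run:
```python
from h import *
yaw=0.328; u=np.array([np.cos(yaw),np.sin(yaw)]); n=np.array([-u[1],u[0]])
z=np.load('w3.npz'); c=[z['K'],z['R'],z['t']]
im=z['im']; m=np.zeros(im.shape[:2],np.uint8); m[75:140,200:262]=(im[75:140,200:262].max(2)<75)
cn,_=cv2.findContours(m,cv2.RETR_EXTERNAL,cv2.CHAIN_APPROX_NONE); k=max(cn,key=cv2.contourArea); e=cv2.minEnclosingCircle(cv2.convexHull(k)); print('disc',e)
print('seat',ray(c,e[0],16).round(1),'tube',ray(c,(227.8,107.7),58).round(1))
g=np.array([463.5,-188.3])
robot.movep([*(g+20*u-71*n),170],down(yaw)); 
im,c=snap('wrist'); print(robot.observe()['t'],pin('cap','wrist',c))
for d in viewer.silhouettes('cap','wrist')[:3]:
    mm=d['mask'].astype(np.uint8); M=cv2.moments(mm); p=(M['m10']/M['m00'],M['m01']/M['m00']); print(d['confidence'],p,M['m00'],im[int(p[1]),int(p[0])],cv2.minEnclosingCircle(cv2.findNonZero(mm)))
print(proj(c,[*g,52]),proj(c,[*g,0]))
cv2.imwrite('pics/w4.png',cv2.resize(im[50:200,130:330][:,:,::-1],None,fx=4,fy=4,interpolation=cv2.INTER_CUBIC)); np.savez('w4.npz',im=im,K=c[0],R=c[1],t=c[2])
```

```text
disc ((231.60752868652344, 105.8978500366211), 25.5216064453125)
seat [465.9  87.6  16. ] tube [465.9  85.9  58. ]
16.15 [(0.84, array([448.9, -91.6,  -3.3])), (0.8, array([ 3.732e+02, -2.066e+02,  3.000e-01])), (0.79, array([ 463.4, -183.3,   -1. ]))]
0.92 (122.2337807606264, 94.33184190902311) 2682.0 [ 82 205 199] ((123.0, 93.5), 33.67872619628906)
0.71 (231.5221190606226, 108.77334789732387) 1831.0 [245 243 236] ((231.13157653808594, 108.65789794921875), 24.824270248413086)
0.58 (246.62055715658022, 11.560038424591738) 1041.0 [ 59 191 186] ((246.0, 3.859999895095825), 24.30852508544922)
[227.03996228 110.08470966] [230.90777544 109.59292441]
```

View pics/w4.png

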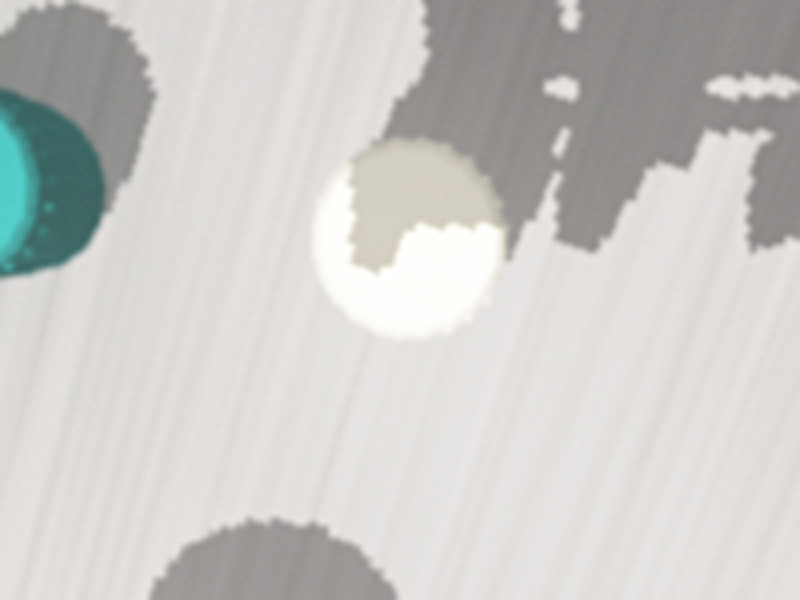

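The white cap fills the crop from x 312 to 503 and y 137 to 340, so its centre is at about (408,239), which is (232,109.5) in the full picture. Now I'll grasp it.

Run:
```python
from h import *
yaw=0.328; rot=down(yaw)
z=np.load('w4.npz'); c=[z['K'],z['R'],z['t']]
g=ray(c,(231.8,109.4),52)[:2]; print('cap',g)
grip(0.65,20)
robot.movep([*g,90],rot); robot.servo_line([*g,20],feed=120)
s0=robot.observe()['contact_force']
grip(0,60); s=robot.observe(); zt=s['tcp_pos'][2]; print(s0.round(1),s['contact_force'].round(1),s['grip_width']*92,s['grip_force'],s['tcp_pos'].round(2))
robot.servo_line([*g,110],feed=150)
C=np.array([465.9,86.2])
robot.servo_line([*C,110],feed=200)
s=robot.observe(); print(s['contact_force'].round(1),s['grip_width']*92,s['t'])
robot.servo_line([*C,84],feed=80); s=robot.observe(); print(s['contact_force'].round(1),s['tcp_pos'].round(1))
im,c=snap('scene'); cv2.imwrite('pics/s5.png',cv2.resize(im[110:230,200:380][:,:,::-1],None,fx=4,fy=4,interpolation=cv2.INTER_CUBIC))
```

```text
cap [ 467.18451994 -186.4296965 ]
[-1.  -0.4  0.7] [-1. -1.  6.] 41.31461699651781 60.002398900687695 [ 467.6  -186.73   20.63]
[ 0.3  0.2 -0.5] 41.282669425991266 20.6917
[ 0.2  1.  -0.1] [465.5  86.3  83.4]
```

View pics/s5.png

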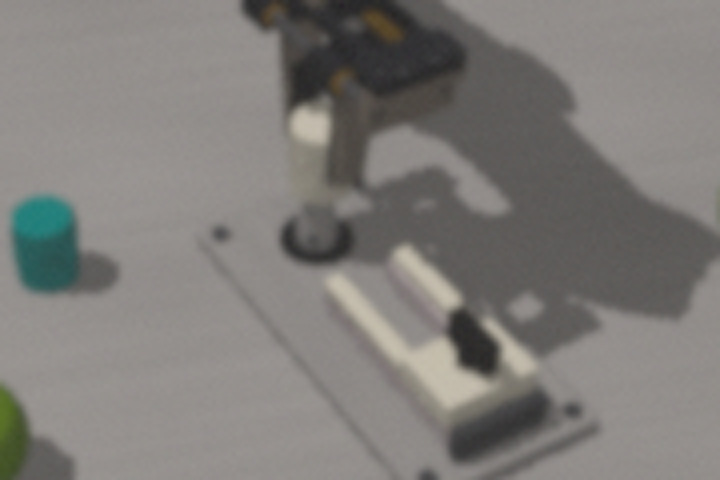

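The cap is held upright over the cutter at crop (313,215), and the rest is back. I'll lower it in force-watched steps: balls at about TCP z 50, home at about 36.6.

Run:
```python
from h import *
C=np.array([465.9,86.2])
for z in [70,60,57,54,52,50,48]:
    robot.servo_line([*C,z],feed=30); s=robot.observe(); f=s['contact_force']
    print(z,s['tcp_pos'].round(1),f.round(1),s['wrist_torque'].round(2),round(s['grip_width']*92,1))
    if abs(f[2])>8 or np.hypot(*f[:2])>5: break
print(s['t'])
```

```text
70 [465.9  86.3  69.9] [0.5 0.3 0.3] [-0.06 -0.08  0.01] 41.2
60 [465.8  86.3  59.8] [-0.1 -0.6 -0. ] [ 0.   -0.13 -0.  ] 41.4
57 [465.8  86.2  56.9] [-0.8  0.2 -0. ] [-0.   -0.07  0.02] 41.4
54 [465.8  86.2  53.8] [-0.3  0.6 -0.5] [-0.01 -0.13 -0.  ] 41.4
52 [465.8  86.2  51.9] [-0.2 -0.  -0.4] [-0.06 -0.11  0.05] 41.0
50 [465.8  86.2  49.9] [-1.   0.  -1.1] [-0.08 -0.08  0.  ] 41.4
48 [465.6  86.1  48. ] [-1.4 -0.4  3.5] [-0.26  0.32 -0.03] 41.2
23.5667
```

It passed the hub cleanly with no side load and is now on the balls, so I'll press on.

Run:
```python
from h import *
C=np.array([465.9,86.2])
for z in list(range(46,15,-2)):
    robot.servo_line([*C,z],feed=25); s=robot.observe(); f=s['contact_force']
    print(z,s['tcp_pos'].round(1),f.round(1),s['wrist_torque'].round(2),round(s['grip_width']*92,1))
    if (s['tcp_pos'][2]<38.5 and f[2]>20) or f[2]>45 : break
robot.hold(0.5); s=robot.observe(); print(s['tcp_pos'].round(1),s['contact_force'].round(1),s['t'])
im,c=snap('scene'); cv2.imwrite('pics/s6.png',cv2.resize(im[110:230,200:380][:,:,::-1],None,fx=4,fy=4,interpolation=cv2.INTER_CUBIC))
```

```text
46 [465.2  85.9  45.7] [-2.4 -0.4 -0.4] [-0.17  0.33  0.01] 41.2
44 [465.4  86.   43.5] [-1.5  0.2 -2.7] [-0.16  0.3  -0.01] 41.4
42 [465.4  86.   41.5] [-2.4 -1.  -3.7] [-0.26  0.43  0.  ] 41.2
40 [465.4  86.   39.4] [-1.3 -0.3 -8. ] [-0.15  0.29 -0.01] 41.3
38 [466.1  86.3  37.9] [-0.5 -0.4 -7.3] [-0.05  0.09 -0.04] 41.3
36 [466.3  86.4  36.6] [-3.7 -1.4  5. ] [-0.37  0.7  -0.01] 41.2
34 [466.3  86.3  36.5] [-11.1  -2.7  29.8] [-0.93  2.46  0.03] 41.3
[466.3  86.3  36.5] [-10.   -3.6  29.8] 25.8167
```

View pics/s6.png

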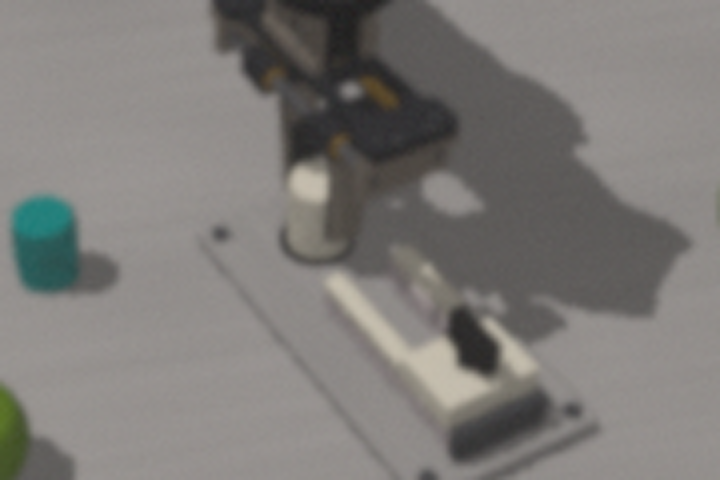

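The cap sits on the black seat at crop (318,250), upright. TCP z is 36.5 against 36.6 expected at home, with a hard 30 N press, and the rest is still back.

```bash
python3 -c "
from h import *
print(robot.job_done())"
```

```text
the job is handed in; nothing more can be done
None
```

I handed the job in at about 26 s, with no verdict returned: the knob is freed, the rest is back at its stop, and the cap is home on its seat, held and pressed with about 30 N (wrist reading).

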